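# Hook and seat the lid of the wash-ledge filter box

### The arm

A 6-joint arm with a two-finger parallel gripper is mounted at the origin on the work surface. World frame = base frame: x ahead of the robot, y to its left, z up, the work surface at z = 0. Lengths are in m, angles in rad, forces in N, time in s.
With the tool pointing down it reaches from about 0.35 to 0.925 m from the base axis. Payload 6.4 kg.
Tool frame: the origin (TCP) lies on the centre line of the jaws, within the pads' length; the fingertips stand 11 mm ahead of it and the grasp point (between the pads) lies 8 mm behind it (bot.tip_reach is the distance from the TCP to the fingertips, in m); z points along the fingers, y is the line along which they close (so a half turn about z gives the same grasp; the last joint's range is limited). The gripper opens to 85 mm and grips with 20 to 120 N. Pads are 22 mm wide; open, the fingers measure 114 mm over their backs; the gripper's body (76 mm by 85 mm) begins 54 mm behind the grasp point. The pads swing forward as they close: fully open they stand 13 mm farther back than shut.
Start: joints at [1.007, 0.245, 1.558, -0, 1.339, -0.174], TCP at [0.247, 0.601, 0.214] pointing down, gripper open.
Joint ranges: [-3.13, 3.13], [-1.02, 2.26], [0.13, 2.54], [-0.95, 4.09], [0.21, 2.88], [-2.74, 2.74]. Speed limits (rad/s): [2.57, 2.57, 3.14, 3.14, 3.14, 3.14].

### API

Orientations are given as a rotation vector (axis times angle).
In Python, from plant import observe, vision, finish_job, bot gives the robot as it stands. The module is installed in compiled form; this text tells all that it offers.
- The arm moves only by the shell command python3 -m creep 'ROWS' [FORCE]. ROWS is rows parted by semicolons, their numbers by spaces, 1 to 12 of them, each of 7 numbers: a rotation vector rx, ry, rz in rad, then dx, dy, dz in m, then the finger opening in m; each row is the pose to reach, as a shift and turn from the pose commanded when the command began, along the tool's axes at that moment; what a row does not reach only later rows make up. A row lasts 1/12 s, in which the tool goes at most 0.0417 m and 0.125 rad, less where a joint would pass 70% of its speed; a pose out of reach is approached as far as the arm can. The fingers move at their own pace and stop on an object; FORCE is the grip in N (left out, the last holds). Time passes only in rows, so rows that do not move let the fingers close. It prints the time, the measured TCP pose, the force, the opening and the grip force at its end.
- observe(): the state, without advancing time (a new reading comes with each control period).
- vision.snapshot(name): name is "side" or "top"; returns a dict with "pixels" (384x512x3 uint8, red, green, blue), "z_map" (384x512 float32, m along the optical axis (not along the pixel's ray), 0 where there is no reading), "K" (3x3 intrinsics, pixels), "k1" (the pictures are not rectified: a ray, as slopes to the right and down, at radius r is drawn at 1 + k1 r^2 times it, then the intrinsics apply), "R" (3x3) and "t" (3): a world point X has camera coordinates R X + t. Camera axes: x right, y down, z forward; pixel columns grow to the right and rows downward; lengths in m; the calibration is good to about 2 mm. A picture is of the moment at which its call begins.
- finish_job(): hands the job in; it is judged then, once.
The state is a dict: "clock": time; "q": joint angles; "qvel": joint speeds; "effort": joint torques, N m; "tcp_pos": TCP position; "ee_rot": TCP orientation; "wrist_force": force on the tool from outside, world axes, zero at the start; "moment": the same for the moment, N m; "opening": finger opening in m; "finger_force": force on a finger pad.
Only numpy, scipy, OpenCV 4.12 (cv2) and the standard library are available. Lean on these libraries where they do the work, as an engineer would, in place of code of your own. Each camera call takes 0.05 s, during which the arm holds its last target. There are 200 camera calls.

### The job

Put the blue lid back on the grey filter box: hold it tilted with the yellow tongue low, hook the tongue under the steel lip and slide it in gently until you feel the stop, then swing the other end down and press it past the red spring catch so that the lid lies level and fully home, and let go. Do not force the lid against the box, and leave the mug, jar, soap dish and bodna as they stand.

Things in the scene. Friction and masses are not known exactly. Their poses are not given: they have to be found in the camera images.
- lid: Loose blue plastic lid, 0.2-0.35 kg, flat on the ledge, z up. Origin: centre of the plate's underside. Plate 150 (x) x 100 (y) x 6 mm. Handle: upright rib over the origin, 14 mm thick (x), 64 mm long (y), top 36 mm above the underside; grip from above, fingers closing along lid x. At the -x end a yellow tongue, 60 mm wide, 5 mm thick, underside level with the plate's, reaches 20 mm past it.
- tongue_tip (a point): Middle of the lower edge of the end of the lid's tongue: lid x = -95 mm, y = 0, z = 0.
- filter_box: Grey box fixed on the ledge, 38 mm high, carrying a 202 x 132 mm frame. Origin at ledge level, z up; x -129 to 111 mm. Its -x (hook) end faces the robot within 0.35 rad. The whole frame (lip, stop, rails, walls, catch) is clamped on slots and sits 0 to 16 mm to +x or -x of the box-frame x values given here. This offset is not reported and stays put; y and z are true.
- hook (a point): Nominal middle of the lip edge's underside: box x -78 mm, z 58 (real one: plus frame offset). Steel lip: x -110 to -78, |y| < 60, z 58 to 61. Under it an upright stop face at x -96, z 38 to 58. Tongue space below is open down to z 30, so the tongue may dip below rail height. Lid-box force must stay under 15 N while the lid is tilted (tongue snaps), 50 N always.
- seat (a point): Nominal place of the seated lid's origin: box x 0, y 0, z 50 mm (real one: plus frame offset). Rails with top at z 50, x -20 to 76, |y| 42 to 64. Far wall: inner face x 76, top z 55. Side walls: inner faces |y| 54, top z 55. Only 2 mm total play between stop and far wall: if the tongue is not pushed in to the stop, the other end lands on the far wall.
- catch (a joint): Red sprung catch, 36 mm wide, mid far (+x) wall of the frame. 0 m = out, grows to 0.010 as pushed to +x. Its face slopes 55 deg from a nose at box x 71, z 58 mm (plus offset) back and up to x 82, z 74. The lid's end pressed down on the slope pushes it back (spring 2.4 to 4.5 N, some 5 to 10 N downward at the lid's end); once the lid is home it springs out over its top.
- mug: Steel mug on the tray, 76 mm across, 85 mm high; origin centre of its foot. Leave alone.
- jar: Green glass jar on the tray, 68 mm across, 110 mm high; origin centre of its foot. Leave alone.
- soap_dish: Blue soap dish with soap on the tray, 75 x 110 x 28 mm; origin centre of its foot. Leave alone.
- bodna: Orange plastic bodna (spouted water pot) on the ledge, 156 mm across, 175 mm high, spout to its +y reaching 135 mm from the axis; origin centre of its foot. Leave alone.
Things that resemble listed ones, but are neither listed nor needed, are in the scene too. What is shaped like the lid but brown or orange is not meant.

How it is judged:
On the way, in this order (a step that is already met when the one before it is completed fails the run):
1. the lid is lifted clear of the ledge (height (world z) of lid above 0.06 m), for 0.2 s.
2. with the lid still tilted by more than 0.1 rad, the tongue's tip is in the hook end of the box below the lip's height (angle between lid's own z axis and vertical above 0.1 rad and x of tongue_tip in the frame of filter_box below -0.077 m and z of tongue_tip in the frame of filter_box between 0.03 and 0.057 m), for 0.1 s.
At the end, for the whole second after the job is handed in: The lid lies at rest and level (within 0.025 rad) on the rails inside the frame, its underside within 2 mm of the rail height, its middle within 18.5 mm along and 7 mm across of the box's origin, and the catch has sprung out over it (joint below 0.003) (angle between lid's own z axis and vertical below 0.025 rad and z of lid in the frame of filter_box between 0.048 and 0.052 m and x of lid in the frame of filter_box between -0.0185 and 0.0185 m and y of lid in the frame of filter_box between -0.007 and 0.007 m and value of joint catch below 0.003 m and linear speed of lid below 0.01 m/s); the robot touches nothing.
It fails at once if the tongue is forced: more than 15 N between lid and box while the lid is tilted by more than 0.2 rad (angle between lid's own z axis and vertical above 0.2 rad and contact force between lid and filter_box above 15 N).
It fails at once if the lid is forced: more than 50 N between lid and box (contact force between lid and filter_box above 50 N).
It fails at once if the mug, jar, soap dish or bodna is moved more than 30 mm or tipped more than 0.3 rad (distance of any of mug, jar, soap_dish, bodna from where it was at the start of the episode above 0.03 m or angle between any of mug, jar, soap_dish, bodna's own z axis and vertical above 0.3 rad).
It also fails if it takes over 48 s, if anything falls off the work surface, if the arm or the gripper's body presses on something with over 40 N, if the wrist force passes 120 N, or if a joint passes its speed limit or range.

## Working session

There is one attempt and no reset: what is moved stays moved. The work goes in short steps, Python scripts to look and compute and a shell command to move; the robot and the scene stay as the last step left them, time stands still between calls to the robot, and variables do not carry over. Pictures are saved under pics/ and viewed, at most 12 in all, crops included, and the job is handed in when it is done.

```bash
mkdir -p pics
cat > h.py <<'E'
import numpy as np, cv2
from plant import observe, vision, bot
from scipy.spatial.transform import Rotation as Rot
def snap(n): return vision.snapshot(n)
def ray(s,uv):
    K=np.array(s["K"],float); k=float(s["k1"])
    uv=np.atleast_2d(np.asarray(uv,float))
    d=cv2.undistortPoints(uv.reshape(-1,1,2),K,np.array([k,0,0,0,0.])).reshape(-1,2)
    R=np.array(s["R"]);t=np.array(s["t"])
    return -R.T@t, np.c_[d,np.ones(len(d))]@R, d
def onz(s,uv,z):
    c,r,_=ray(s,uv); return c+r*((z-c[2])/r[:,2])[:,None]
def depthpts(s,uv):
    c,r,_=ray(s,uv); uv=np.atleast_2d(np.asarray(uv)).astype(int)
    return c+r*s["z_map"][uv[:,1],uv[:,0]][:,None]
def project(s,X):
    X=np.atleast_2d(X); p,_=cv2.projectPoints(X.reshape(-1,1,3),cv2.Rodrigues(np.array(s["R"],float))[0],np.array(s["t"],float),np.array(s["K"],float),np.array([float(s["k1"]),0,0,0,0])); return p.reshape(-1,2)
def save(s,name,crop=None,f=1):
    im=s["pixels"][:,:,::-1]
    if crop: x0,y0,x1,y1=crop; im=im[y0:y1,x0:x1]
    cv2.imwrite("pics/"+name,cv2.resize(im,None,fx=f,fy=f,interpolation=cv2.INTER_CUBIC))
E
python3 - <<'E'
from h import *
o=observe(); print({k:np.round(v,3).tolist() for k,v in o.items()}, bot.tip_reach)
a=snap("side");b=snap("top")
for s in(a,b):
    R=np.array(s["R"]);print(np.round(-R.T@s["t"],3),np.round(R,3).tolist(),np.round(s["K"],1).tolist(),s["k1"])
im=np.vstack([a["pixels"],b["pixels"]])[:,:,::-1]
save(a,"side0.png",None,1.5);save(b,"top0.png",None,1.5)
E
```

```text
{'clock': 0.0, 'q': [1.007, 0.246, 1.559, -0.0, 1.339, -0.174], 'qvel': [-0.001, 0.0, -0.001, -0.001, -0.001, -0.001], 'effort': [0.0, -42.951, -32.613, -0.0, 0.005, -0.0], 'tcp_pos': [0.247, 0.601, 0.213], 'ee_rot': [-0.608, -3.081, 0.003], 'wrist_force': [-0.113, -1.386, -0.236], 'moment': [0.008, -0.013, 0.028], 'finger_force': 0.0, 'opening': 0.085} 0.011
[0.414 1.179 0.969] [[-0.999, -0.039, 0.002], [-0.027, 0.635, -0.772], [0.029, -0.772, -0.635]] [[456.7, 0.0, 250.1], [0.0, 456.7, 194.4], [0.0, 0.0, 1.0]] -0.12730421216211743
[0.232 0.064 1.708] [[-0.019, -1.0, -0.014], [-0.99, 0.021, -0.143], [0.143, 0.011, -0.99]] [[464.3, 0.0, 247.1], [0.0, 464.3, 188.5], [0.0, 0.0, 1.0]] -0.16249825939577314
```

View pics/side0.png

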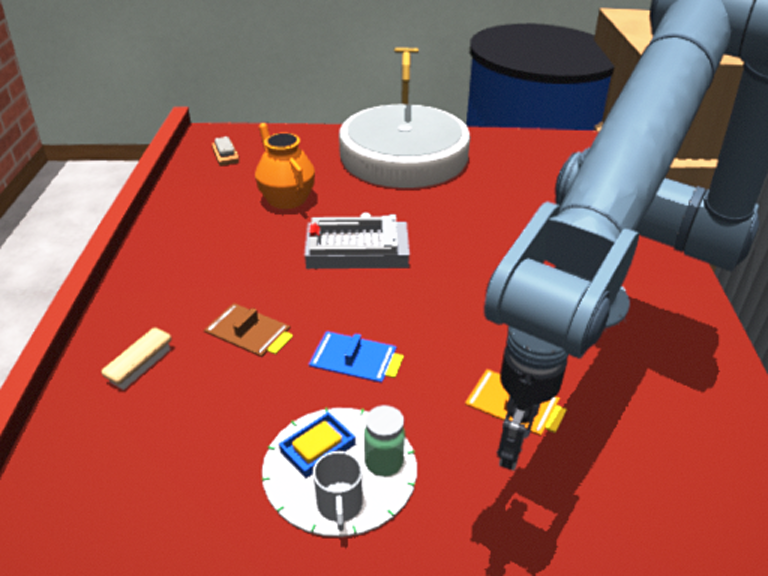

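View pics/top0.png

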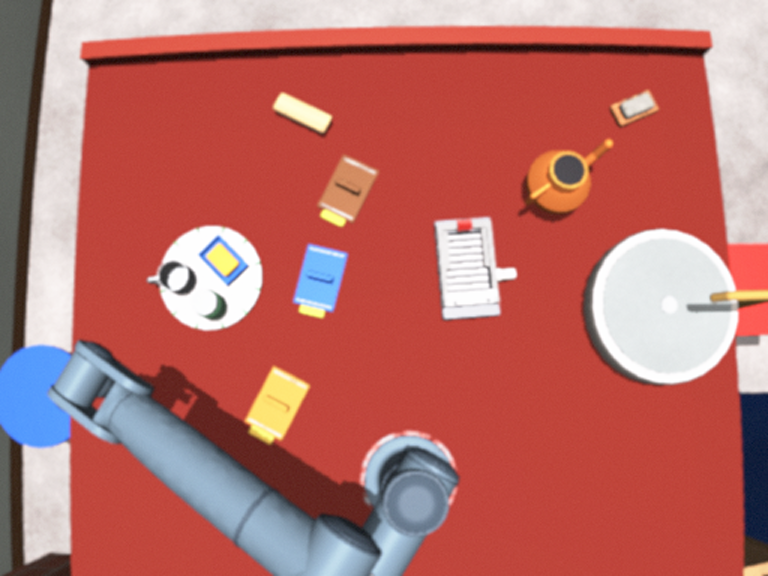

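Side view (full-frame pixels, 1/1.5 of the drawn picture): candidates for the lid are the blue one (238,237), a brown copy (165,220), an orange copy (343,268), and the blue soap dish (211,296). In the top view they are at (214,185), (232,126), (185,269) and (149,173). I choose the blue one with the rib handle and yellow tongue, at side (238,237) and top (214,185). The box is at side (238,161), top (312,179), with the red catch at top (309,150).

```bash
cat > m.py <<'E'
from h import *
def blob(s,lo,hi,near,rad=60):
    hsv=cv2.cvtColor(s["pixels"],cv2.COLOR_RGB2HSV); m=cv2.inRange(hsv,lo,hi)
    yy,xx=np.mgrid[:384,:512]; m[(xx-near[0])**2+(yy-near[1])**2>rad**2]=0
    n,l,st,c=cv2.connectedComponentsWithStats(m); i=min(range(1,n),key=lambda i:np.hypot(*(c[i]-near))-0.3*st[i,4]**.5 if st[i,4]>15 else 1e9)
    return (l==i).astype(np.uint8), c[i], st[i,4]
def tri(a,ua,b,ub):
    c1,r1,_=ray(a,ua);c2,r2,_=ray(b,ub);r1=r1[0];r2=r2[0]
    A=np.c_[r1,-r2];x=np.linalg.lstsq(A,c2-c1,rcond=None)[0]
    p,q=c1+x[0]*r1,c2+x[1]*r2; return (p+q)/2,np.linalg.norm(p-q)
E
python3 - <<'E'
from m import *
a=snap("side");b=snap("top")
np.savez("s.npz",a=a["z_map"],b=b["z_map"])
B=((100,120,60),(130,255,255)); Y=((22,120,120),(34,255,255)); RD=((0,200,150),(4,255,255))
ma,ca,na=blob(a,*B,(238,237));mb,cb,nb=blob(b,*B,(214,185))
ya,cya,nya=blob(a,*Y,(264,243),12);yb,cyb,nyb=blob(b,*Y,(208,207),12)
print("plate px",ca,na,cb,nb,"tongue",cya,nya,cyb,nyb)
print("tongue tri",tri(a,cya,b,cyb))
def plane(s,m):
    v,u=np.nonzero(cv2.erode(m,np.ones((5,5)))); return depthpts(s,np.c_[u,v])
for n,s,m in(("side",a,ma),("top",b,mb)):
    P=plane(s,m);print(n,"z percentiles",np.percentile(P[:,2],[5,25,50,75,95,99]).round(4))
    cnt=max(cv2.findContours(m,cv2.RETR_EXTERNAL,cv2.CHAIN_APPROX_NONE)[0],key=len).reshape(-1,2)
    W=onz(s,cnt,0.006); r=cv2.minAreaRect((W[:,:2]*1000).astype(np.float32)); print(r, cv2.boxPoints(r).round(0).tolist())
print("tongue on z .005", onz(a,cya,.005),onz(b,cyb,.005))
# box height map
for n,s,c in(("side",a,(238,161)),("top",b,(312,179))):
    uu,vv=np.meshgrid(np.arange(c[0]-60,c[0]+60),np.arange(c[1]-50,c[1]+50)); P=depthpts(s,np.c_[uu.ravel(),vv.ravel()])
    k=P[:,2]>0.025;k&=P[:,2]<.1; Q=P[k]; h=np.histogram(Q[:,2],np.arange(.02,.1,.004));print(n,k.sum(),h[0])
save(a,"c_lid.png",(190,190,300,280),5)
i1=cv2.resize(a["pixels"][130:190,190:290],None,fx=7,fy=7,interpolation=cv2.INTER_CUBIC);i2=cv2.resize(b["pixels"][135:225,272:362],(420,420),interpolation=cv2.INTER_CUBIC)
cv2.imwrite("pics/c_boxs.png",i1[:,:,::-1]);cv2.imwrite("pics/c_boxt.png",cv2.resize(i2,(560,560))[:,:,::-1])
E
```

```text
plate px [234.92921147 237.21146953] 1116 [213.31030151 184.72738693] 796 tongue [262.63636364 243.13131313] 99 [200.5        206.33333333] 6
tongue tri (array([0.41248009, 0.25426989, 0.02759261]), np.float64(0.0007309009618316446))
side z percentiles [0.0021 0.0039 0.0054 0.0075 0.0343 0.0365]
((494.18341064453125, 205.50790405273438), (112.25735473632812, 150.6771240234375), 75.00135803222656) [[407.0, 171.0], [552.0, 132.0], [581.0, 240.0], [436.0, 279.0]]
top z percentiles [0.0002 0.0043 0.0075 0.0109 0.0361 0.0417]
((495.5032653808594, 208.27151489257812), (94.54159545898438, 118.6469497680664), 75.5853271484375) [[426.0, 177.0], [541.0, 148.0], [565.0, 239.0], [450.0, 269.0]]
tongue on z .005 [[0.41207516 0.23215176 0.005     ]] [[0.41528124 0.2567984  0.005     ]]
side 2568 [  0 210 218 236 287 167 199 228 288 214 154  80  45  32  23  26  49  34
  41]
top 1987 [  0 152 191 179 188 130 111 174 241 215 186 102  28  13   9  12  14  13
  18]
```

View pics/c_lid.png

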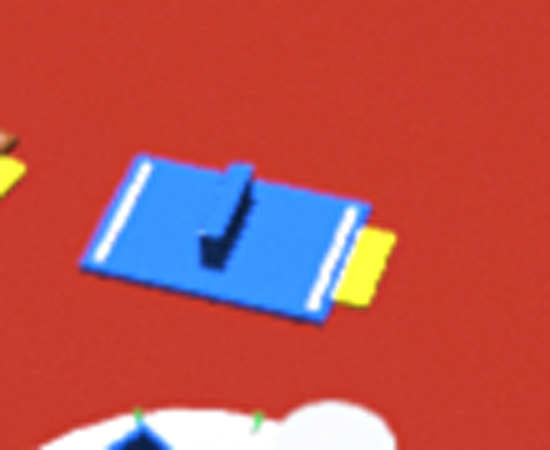

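View pics/c_boxs.png

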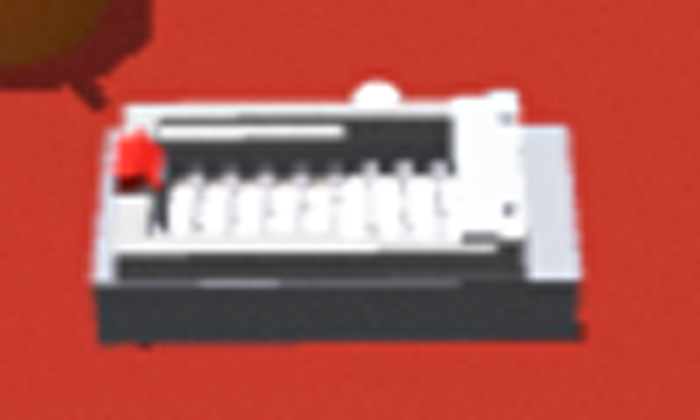

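View pics/c_boxt.png

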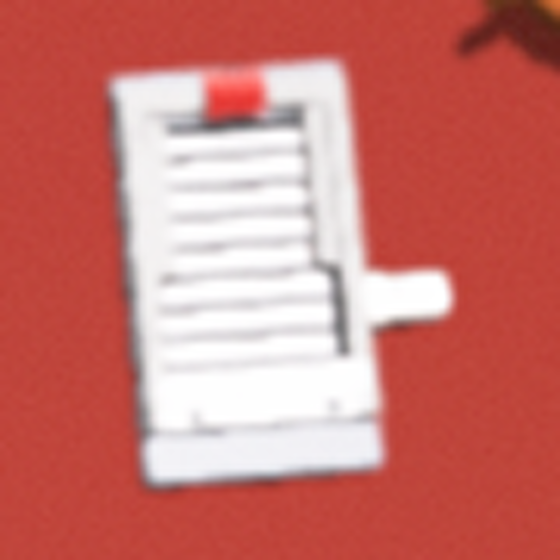

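Side crop confirms the choice: blue plate, rib and yellow tongue at (262,243). In the box crops the lip is the white band at the robot end, with its inner edge near top (300,194)-(329,192), and the frame is shifted toward the far end. Now I'll measure the handle, box corners and frame.

Run:
```python
from m import *
a=snap("side");b=snap("top")
for n,s,c in(("side",a,(238,237)),("top",b,(214,185))):
    uu,vv=np.meshgrid(np.arange(c[0]-30,c[0]+30),np.arange(c[1]-25,c[1]+25)); P=depthpts(s,np.c_[uu.ravel(),vv.ravel()])
    k=(P[:,2]>0.027)&(P[:,2]<.05);Q=P[k];uv=np.c_[uu.ravel(),vv.ravel()][k]
    W=onz(s,uv,.036)[:,:2]*1000
    r=cv2.minAreaRect(W.astype(np.float32)); print(n,"handle",k.sum(),Q.mean(0).round(4),W.mean(0).round(1),r)
S=lambda p:np.array(p)/5.+190-0.4
pl=S([(140,154),(370,204),(325,318),(82,264)]); W=onz(a,pl,.006)[:,:2]*1000; print("side plate corners",W.round(1).tolist(),W.mean(0))
for i in range(4): d=W[(i+1)%4]-W[i]; print(np.hypot(*d).round(1),np.degrees(np.arctan2(d[1],d[0])).round(1))
tg=onz(a,S([(395,237),(368,305)]),.005)[:,:2]*1000; print("tongue end",tg.round(1).tolist())
A=lambda p:np.array(p)/7.+np.array([190,130])-.43
T=lambda p:np.array(p)*90/560+np.array([272,135])-.42
f=lambda s,p,z:(onz(s,p,z)[:,:2]*1000).round(1).tolist()
print("box top side FL FR BR z38",f(a,A([(95,283),(581,281),(568,127)]),.038),"bottom",f(a,A([(100,343),(580,342)]),0))
print("box top-view near corners",f(b,T([(150,485),(381,467)]),.038))
print("lip outer near corner side z61",f(a,A([(519,93),(524,238)]),.061),"lip inner",f(a,A([(456,98),(462,238)]),.061))
print("lip outer top",f(b,T([(147,433),(380,414)]),.061),"inner",f(b,T([(162,370),(355,352)]),.061))
# catch & triangulations
for n,(p,q) in {"boxnearL":((581,281),(150,485)),"boxnearR":((568,127),(381,467)),"lipouterR":((519,93),(380,414)),"lipouterL":((524,238),(147,433))}.items(): print(n,tri(a,A([p]),b,T([q])))
for s,c in((a,(210,153)),(b,(309,150))):
    im=s["pixels"].astype(int);m=((im[:,:,0]>200)&(im[:,:,1]<70)&(im[:,:,2]<70)); yy,xx=np.nonzero(m); k=np.hypot(xx-c[0],yy-c[1])<10; print("catch",k.sum(),xx[k].mean(),yy[k].mean())
```

```text
side handle 87 [0.4945 0.2121 0.034 ] [494.3 214.2] ((494.1916809082031, 214.181640625), (70.07273864746094, 15.319005012512207), 74.63580322265625)
top handle 68 [0.4942 0.2066 0.0357] [494.1 206.6] ((493.99652099609375, 207.29940795898438), (63.4720573425293, 14.281562805175781), 74.62480926513672)
side plate corners [[553.7, 140.5], [410.2, 179.1], [434.4, 274.5], [579.0, 237.3]] [494.30188049 207.86570259]
148.6 164.9
98.5 75.7
149.3 -14.4
100.1 -104.6
tongue end [[394.7, 205.8], [409.9, 262.3]]
box top side FL FR BR z38 [[622.8, -77.0], [384.5, -88.7], [391.4, -224.7]] bottom [[622.8, -78.2], [383.7, -89.1]]
box top-view near corners [[382.1, -90.8], [389.5, -226.1]]
lip outer near corner side z61 [[417.5, -220.7], [413.0, -91.5]] lip inner [[450.1, -214.5], [443.2, -90.2]]
lip outer top [[410.0, -88.0], [417.9, -222.9]] inner [[446.2, -97.8], [454.3, -209.9]]
boxnearL (array([ 0.38334278, -0.09114733,  0.03598631]), np.float64(0.0021589044452465173))
boxnearR (array([ 0.39049731, -0.22644417,  0.03668796]), np.float64(0.0017815822501651493))
lipouterR (array([ 0.41781529, -0.22311398,  0.05950079]), np.float64(0.0005804791562390044))
lipouterL (array([ 0.41137816, -0.08792266,  0.06326639]), np.float64(0.003307424577446418))
catch 28 209.03571428571428 152.07142857142858
catch 19 309.0 151.0
```

```bash
cat >> h.py <<'E'
LID=(0.4942,0.2075,-0.258); BOX=(0.5158,-0.1511,0.0505)
def lidR(yaw,tilt):  # tilt>0: tongue (-x) end low
    return Rot.from_euler('z',yaw)*Rot.from_euler('y',-tilt)
T0=Rot.from_matrix(np.array([[0,1,0],[1,0,0],[0,0,-1]]).T) # tool axes in lid frame: x=lid y, y=lid x, z=-lid z
def step(R,p):
    o=observe(); R0=Rot.from_rotvec(o["ee_rot"]); p0=np.array(o["tcp_pos"])
    print("rot",(R0.inv()*R).as_rotvec().round(4),"shift",R0.inv().apply(p-p0).round(4),"| tcp",p0.round(4),"F",np.round(o["wrist_force"],1),"open",round(float(o["opening"]),4),"t",round(float(o["clock"]),2))
def boxpt(x,y,z):
    c,s=np.cos(BOX[2]),np.sin(BOX[2]); return np.array([BOX[0]+c*x-s*y,BOX[1]+s*x+c*y,z])
def boxc(P):
    c,s=np.cos(BOX[2]),np.sin(BOX[2]); d=np.asarray(P)[:2]-BOX[:2]; return np.array([c*d[0]+s*d[1],-s*d[0]+c*d[1],P[2]])
E
python3 - <<'E'
from h import *
print((T0.as_matrix()).round(2))
step(lidR(LID[2],0)*T0,np.array([*LID[:2],.2]))
E
```

```text
[[ 0.  1.  0.]
 [ 1.  0.  0.]
 [ 0.  0. -1.]]
rot [-7.000e-04  4.000e-04  1.439e+00] shift [-0.3783 -0.2701  0.0141] | tcp [0.2469 0.6011 0.214 ] F [-0.5  0.3 -0.2] open 0.0851 t 0.3
```

```bash
python3 -m creep '0 0 0.36 -0.095 -0.068 0.003 0.05;0 0 0.72 -0.19 -0.135 0.006 0.05;0 0 1.08 -0.284 -0.203 0.01 0.05;0 0 1.44 -0.378 -0.27 0.014 0.05;0 0 1.44 -0.378 -0.27 0.014 0.05;0 0 1.44 -0.378 -0.27 0.014 0.05;0 0 1.44 -0.378 -0.27 0.014 0.05;0 0 1.44 -0.378 -0.27 0.014 0.05;0 0 1.44 -0.378 -0.27 0.014 0.05;0 0 1.44 -0.378 -0.27 0.014 0.05;0 0 1.44 -0.378 -0.27 0.014 0.05;0 0 1.44 -0.378 -0.27 0.014 0.05'
python3 - <<'E'
from h import *
step(lidR(LID[2],0)*T0,np.array([*LID[:2],.021]))
E
```

```text
clock: 1.3
tcp_pos: [0.4968, 0.2031, 0.2005]
ee_rot: [2.499, 1.901, 0.0]
wrist_force: [0.1, 0.4, -0.5]
opening: 0.0498
finger_force: 0.0
rot [ 0.0017  0.0011 -0.0121] shift [ 0.0038 -0.004   0.1795] | tcp [0.4968 0.2031 0.2005] F [ 0.1  0.4 -0.5] open 0.0498 t 1.3
```

```bash
python3 -m creep '0 0 0 0 0 0.04 0.05;0 0 0 0 0 0.08 0.05;0 0 0 0 0 0.11 0.05;0 0 0 0 0 0.12 0.05;0 0 0 0 0 0.12 0.05;0 0 0 0 0 0.12 0.05'
python3 - <<'E'
from h import *
step(lidR(LID[2],0)*T0,np.array([*LID[:2],.021]))
b=snap("side"); save(b,"pre.png",(180,130,320,280),4)
E
```

```text
clock: 1.8
tcp_pos: [0.4947, 0.2081, 0.0813]
ee_rot: [2.489, 1.916, 0.001]
wrist_force: [0.2, -0.9, -0.1]
opening: 0.0502
finger_force: 0.0
rot [ 0.0009 -0.0004 -0.0009] shift [-0.0007 -0.0004  0.0603] | tcp [0.4947 0.2081 0.0813] F [ 0.2 -0.9 -0.1] open 0.0502 t 1.8
```

View pics/pre.png

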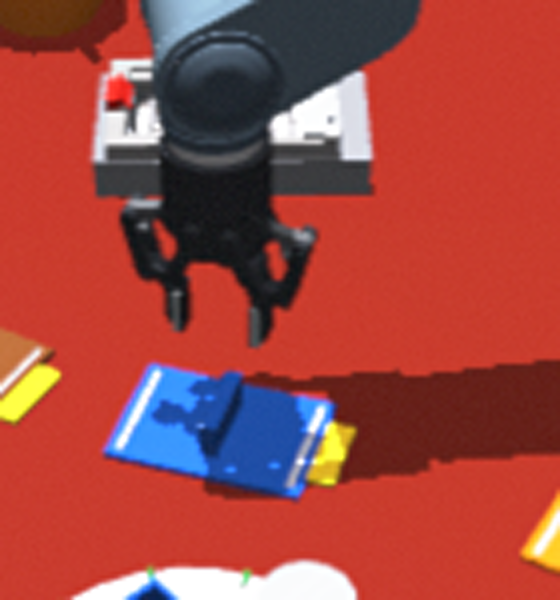

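The picture shows the open fingers (side px ~(224,207) and (245,211)) straddling the blue rib (235,234) and aligned with it. I'll descend and grip.

```bash
python3 -m creep '0 0 0 0 0 0.03 0.05;0 0 0 0 0 0.05 0.05;0 0 0 0 0 0.06 0.05;0 0 0 0 0 0.06 0.05;0 0 0 0 0 0.06 0.05;0 0 0 0 0 0.06 0;0 0 0 0 0 0.06 0;0 0 0 0 0 0.06 0;0 0 0 0 0 0.06 0;0 0 0 0 0 0.06 0' 80
python3 - <<'E'
from h import *
step(lidR(LID[2],0)*T0,np.array([*LID[:2],.18]))
E
```

```text
clock: 2.68
tcp_pos: [0.4943, 0.2079, 0.0209]
ee_rot: [2.489, 1.916, 0.001]
wrist_force: [-0.3, 0.3, 0.3]
opening: -0.0001
finger_force: 0.0
rot [ 0.0007 -0.0004 -0.001 ] shift [-4.000e-04  1.000e-04 -1.591e-01] | tcp [0.4943 0.2079 0.0209] F [-0.3  0.3  0.3] open -0.0001 t 2.68
```

Run:
```python
from h import *
a=snap("side");b=snap("top")
i1=cv2.resize(a["pixels"][180:280,190:290],(400,400),interpolation=cv2.INTER_CUBIC);i2=cv2.resize(b["pixels"][150:220,180:250],(400,400),interpolation=cv2.INTER_CUBIC)
cv2.imwrite("pics/grip.png",np.hstack([i1,i2])[:,:,::-1]); print(observe()["opening"],observe()["finger_force"])
```

```text
-0.0002128339504564879 0.0
```

View pics/grip.png

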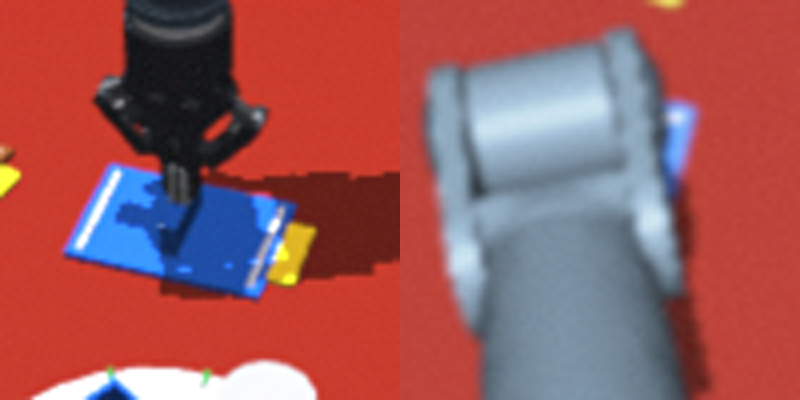

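Side view shows the closed fingertips at about (235,229), seemingly above/behind the rib rather than around it. I'll check where the reported tip should project.

Run:
```python
from h import *
a=snap("side")
o=observe();R=Rot.from_rotvec(o["ee_rot"]).as_matrix();p=np.array(o["tcp_pos"])
print("tip proj",project(a,p+R[:,2]*.011),"tcp",project(a,p),"gp",project(a,p-R[:,2]*.008))
h=Rot.from_euler('z',LID[2]).apply
for n,q in {"ribtop+y":(0,.032,.036),"ribtop-y":(0,-.032,.036),"ribbot+y":(0,.032,.006),"o":(0,0,.006)}.items(): print(n,project(a,np.array([LID[0],LID[1],0])+h(q)))
P=depthpts(a,[(235,228),(234,226),(236,226),(234,220),(235,235),(233,240)]);print(P.round(3))
```

```text
tip proj [[235.34230614 235.43734423]] tcp [[235.27327064 232.79249451]] gp [[235.22268446 230.85112437]]
ribtop+y [[231.63615222 236.22867544]]
ribtop-y [[238.5187116  221.85575355]]
ribbot+y [[231.88219268 243.49957099]]
o [[235.32670652 236.17538161]]
[[0.493 0.221 0.052]
 [0.497 0.215 0.055]
 [0.491 0.219 0.059]
 [0.496 0.215 0.079]
 [0.493 0.233 0.036]
 [0.499 0.238 0.02 ]]
```

Run:
```python
from h import *
a=snap("side")
for r in range(218,242,2):
    uv=[(c,r) for c in range(231,240)]; P=depthpts(a,uv); im=a["pixels"][r,231:240]
    print(r,(P[:,2]*1000).round().astype(int),(P[:,1]*1000).round().astype(int),im[:,2])
o=observe();print(np.round(o["q"],4),np.round(o["effort"],2),np.round(o["wrist_force"],2),np.round(o["moment"],2))
```

```text
218 [91 90 90 83 91 92 92 94 92] [220 220 219 211 221 221 221 223 221] [23 26 30 28 26 27 25 26 31]
220 [ 82 969  82  77  82  83  89  89  82] [ 219 1179  219  214  218  220  226  226  218] [23 30 38 26 27 22 23 22 26]
222 [65 71 70 76 74 79 77 76 75] [209 216 214 220 218 223 221 220 218] [48 81 82 57 70 55 26 26 29]
224 [57 63 64 68 68 69 61 64 69] [210 215 216 220 221 222 213 215 221] [74 60 66 49 71 67 37 23 23]
226 [50 53 61 58 56 62 56 59 56] [210 214 221 218 217 222 216 219 216] [47 61 68 53 70 67 41 30 39]
228 [44 43 50 49 51 54 49 49 50] [212 211 219 217 219 223 217 216 218] [110  94  67  49  72  68  36  29  56]
230 [ 5  6 41 43 44 47 38 34 19] [180 182 217 219 220 223 214 210 194] [161 133  90  73  85  86  79  65  75]
232 [ 5 35 35 32 36 37 28 19 10] [190 220 220 217 221 221 212 203 193] [167 169 169 170 160 125  77  74 110]
234 [35 36 35 32 37 29 18 10  4] [228 229 229 225 229 222 210 201 195] [166 167 168 164 132  79  74 109 153]
236 [36 36 32 34 31 20 12  4  6] [237 238 233 235 232 221 212 204 206] [163 165 161 133  73  74 108 150 168]
238 [28 27 25 31 22 11  1  3  4] [238 237 234 240 231 220 210 212 213] [ 82  86  86  75  77 110 153 167 167]
240 [22 22 23 25 14  3  2  4  2] [240 240 241 243 232 220 219 221 219] [ 81  85  81  80 110 153 168 167 166]
[ 0.1866  0.2493  1.9519 -0.      0.9403  0.4456] [  0.   -36.05 -25.53   0.    -0.    -0.  ] [-0.07  0.89  0.44] [-0.01  0.01 -0.  ]
```

The fingertips really stand at z ≈ 40 mm, just above the 36 mm rib, while the reported pose says 10 mm. So the reported TCP reads about 30 mm too low; x and y agree. I'll reopen, go down a further 27 mm and close.

```bash
python3 -m creep '0 0 0 0 0 0 0.05;0 0 0 0 0 0 0.05;0 0 0 0 0 0 0.05;0 0 0 0 0 0 0.05;0 0 0 0 0 0.01 0.05;0 0 0 0 0 0.02 0.05;0 0 0 0 0 0.02 0.05;0 0 0 0 0 0.02 0.05' 80
python3 -m creep '0 0 0 0 0 0.004 0.05;0 0 0 0 0 0.007 0.05;0 0 0 0 0 0.007 0;0 0 0 0 0 0.007 0;0 0 0 0 0 0.007 0;0 0 0 0 0 0.007 0;0 0 0 0 0 0.007 0;0 0 0 0 0 0.007 0' 80
```

```text
clock: 3.55
tcp_pos: [0.4928, 0.2076, -0.0011]
ee_rot: [-2.489, -1.915, 0.004]
wrist_force: [-0.1, 0.4, 0.5]
opening: 0.0499
finger_force: 0.0
clock: 4.22
tcp_pos: [0.4945, 0.2079, -0.0062]
ee_rot: [2.489, 1.916, 0.001]
wrist_force: [0.9, -0.1, 2.7]
opening: 0.0128
finger_force: 79.4
```

```bash
python3 -m creep '0 0 0 0 0 -0.02 0;0 0 0 0 0 -0.05 0;0 0 0 0 0 -0.09 0;0 0 0 0 0 -0.13 0;0 0 0 0 0 -0.15 0;0 0 0 0 0 -0.15 0;0 0 0 0 0 -0.15 0' 80
python3 - <<'E'
from h import *
# target: lid tilted .3, above box, tongue tip at box x -60, z .16 (true); tcp offset guess
R=lidR(BOX[2],0.3); step(R*T0, boxpt(0.03,0,.22))
E
```

```text
clock: 4.8
tcp_pos: [0.4939, 0.2079, 0.1433]
ee_rot: [2.489, 1.916, 0.001]
wrist_force: [-0.9, -0.1, -3.7]
opening: 0.0125
finger_force: 78.8
rot [-0.2969  0.0462 -0.3071] shift [-0.3323  0.1417 -0.0767] | tcp [0.4939 0.2079 0.1433] F [-0.9 -0.1 -3.7] open 0.0125 t 4.8
```

```bash
python3 -m creep '-0.07 0.01 -0.07 -0.08 0.035 -0.02 0;-0.15 0.02 -0.15 -0.16 0.07 -0.04 0;-0.22 0.035 -0.23 -0.24 0.1 -0.06 0;-0.297 0.046 -0.307 -0.3 0.13 -0.07 0;-0.297 0.046 -0.307 -0.332 0.142 -0.077 0;-0.297 0.046 -0.307 -0.332 0.142 -0.077 0;-0.297 0.046 -0.307 -0.332 0.142 -0.077 0;-0.297 0.046 -0.307 -0.332 0.142 -0.077 0;-0.297 0.046 -0.307 -0.332 0.142 -0.077 0;-0.297 0.046 -0.307 -0.332 0.142 -0.077 0;-0.297 0.046 -0.307 -0.332 0.142 -0.077 0;-0.297 0.046 -0.307 -0.332 0.142 -0.077 0' 80
python3 - <<'E'
from h import *
step(lidR(BOX[2],0.3)*T0, boxpt(0.03,0,.22))
a=snap("side");b=snap("top")
i1=cv2.resize(a["pixels"][90:190,180:300],(480,400),interpolation=cv2.INTER_CUBIC);i2=cv2.resize(b["pixels"][130:230,270:350],(320,400),interpolation=cv2.INTER_CUBIC)
cv2.imwrite("pics/over.png",np.hstack([i1,i2])[:,:,::-1])
E
```

```text
clock: 5.8
tcp_pos: [0.5446, -0.1484, 0.2166]
ee_rot: [2.017, 2.118, 0.317]
wrist_force: [-0.5, 1.6, -3.6]
opening: 0.0125
finger_force: 79.0
rot [-0.0062 -0.0032 -0.0018] shift [-0.0012  0.0021 -0.0029] | tcp [ 0.5446 -0.1484  0.2166] F [-0.5  1.6 -3.6] open 0.0125 t 5.8
```

View pics/over.png

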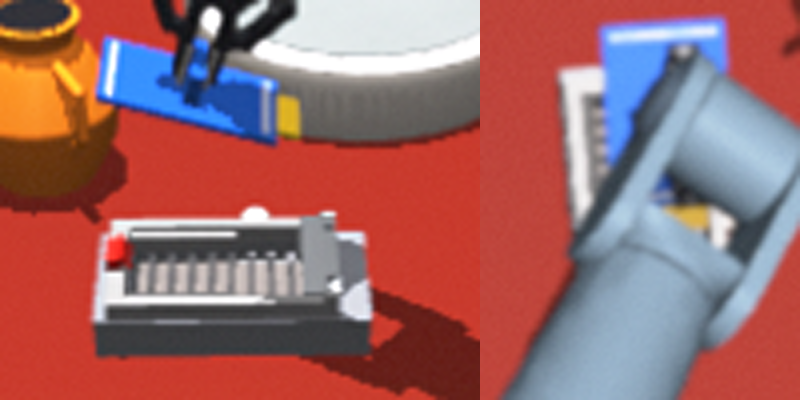

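Side view shows the lid held tilted with the yellow tongue (side px ~(255,117)) low on the robot side, above the box. Now I'll check the real lid pose against the pose implied by the grasp.

```bash
cat >> h.py <<'E'
LT=np.array([0.0003,0.0003,-0.0062]) # lid origin in tool frame (H1)
def lidpose(o=None):
    o=o or observe(); R=Rot.from_rotvec(o["ee_rot"]); p=np.array(o["tcp_pos"])
    return R*T0.inv(), p+R.apply(LT)
E
python3 - <<'E'
from m import *
a=snap("side")
Rl,pl=lidpose(); print("H1 lid box",boxc(pl).round(4),"lid axes",Rl.as_matrix().round(3).tolist())
hsv=cv2.cvtColor(a["pixels"],cv2.COLOR_RGB2HSV); m=cv2.inRange(hsv,(100,120,60),(130,255,255)); m[:, :195]=0;m[:,260:]=0;m[:95]=0;m[130:]=0
n,l,st,c=cv2.connectedComponentsWithStats(m);i=1+st[1:,4].argmax();m=(l==i).astype(np.uint8)
v,u=np.nonzero(cv2.erode(m,np.ones((3,3))));P=depthpts(a,np.c_[u,v])
L=Rl.inv().apply(P-pl); k=(abs(L[:,2]-.006)<.012); 
print("plate pts local z: med",np.median(L[k,2]).round(4),k.sum())
A=np.c_[L[k,:2],np.ones(k.sum())];co=np.linalg.lstsq(A,L[k,2],rcond=None)[0];print("plane slopes, off",co.round(4))
S=lambda p:np.array(p)/4.+np.array([180,90])-.38
pix=S([(103,40),(278,79),(274,142),(96,97)])
for name,q in(("H1",pl),("H2",pl+np.array([.0088*np.cos(.05),.0004,.0014]))):
    C=np.array([(.075,-.05,.006),(-.075,-.05,.006),(-.075,.05,.0),(.075,.05,0.003)])
    print(name,(project(a,q+Rl.apply(C))-pix).round(1).tolist())
yb=S([(301,97),(298,138)]);print("tongue end",(project(a,pl+Rl.apply(np.array([(-.095,-.03,.005),(-.095,.03,.0)])))-yb).round(1).tolist())
E
```

```text
H1 lid box [0.0282 0.0024 0.2244] lid axes [[0.955, -0.052, -0.292], [0.049, 0.999, -0.017], [0.292, 0.002, 0.956]]
plate pts local z: med 0.0052 395
plane slopes, off [0.0004 0.0177 0.0053]
H1 [[0.0, -1.5], [-0.9, -0.0], [-0.2, 0.8], [-0.5, -0.4]]
H2 [[-2.6, -1.9], [-3.5, -0.4], [-2.9, 0.4], [-3.3, -0.7]]
tongue end [[-1.0, 0.1], [-0.4, 0.1]]
```

Grasp-implied pose matches the picture within 1 px, so the 30 mm offset lies along the tool. Next I plan the tongue-tip approach.

```bash
cat >> h.py <<'E'
TIP=np.array([-.095,0,0])
def go(x,y,z,tilt,yaw=None):
    Rl=lidR(BOX[2] if yaw is None else yaw,tilt); pl=boxpt(x,y,z)-Rl.apply(TIP); R=Rl*T0
    step(R,pl-R.apply(LT))
def tip():
    Rl,pl=lidpose(); M=Rl.as_matrix(); print("tip box mm",(boxc(pl+Rl.apply(TIP))*1000).round(1),"lid",(boxc(pl)*1000).round(1),"tilt",round(float(np.arctan2(M[2,0],np.hypot(M[0,0],M[1,0]))),4),"yawerr",round(float(np.arctan2(M[1,0],M[0,0])-BOX[2]),4),"roll",round(float(M[2,1]),4),"grip",round(float(observe()["finger_force"]),1),"M",np.round(observe()["moment"],2))
E
python3 - <<'E'
from h import *
tip(); go(-.056,0,.08,.3)
E
```

```text
tip box mm [-62.6   2.3 196.6] lid [ 28.2   2.4 224.4] tilt 0.2965 yawerr 0.0012 roll 0.0017 grip 79.0 M [-0.02  0.29 -0.  ]
rot [-0.0035 -0.0021  0.0011] shift [-0.0026 -0.0277  0.1131] | tcp [ 0.5454 -0.1475  0.2183] F [ 0.6  0.7 -2.4] open 0.0123 t 5.95
```

```bash
python3 -m creep '0 0 0 -0.001 -0.01 0.04 0;-0.003 -0.002 0.001 -0.002 -0.02 0.08 0;-0.003 -0.002 0.001 -0.0026 -0.026 0.105 0;-0.003 -0.002 0.001 -0.0026 -0.0277 0.113 0;-0.003 -0.002 0.001 -0.0026 -0.0277 0.113 0;-0.003 -0.002 0.001 -0.0026 -0.0277 0.113 0;-0.003 -0.002 0.001 -0.0026 -0.0277 0.113 0' 80
python3 - <<'E'
from h import *
tip(); go(-.056,0,.042,.3)
a=snap("side");b=snap("top")
i1=cv2.resize(a["pixels"][110:190,190:290],(500,400),interpolation=cv2.INTER_CUBIC);i2=cv2.resize(b["pixels"][140:220,285:345],(300,400),interpolation=cv2.INTER_CUBIC)
cv2.imwrite("pics/app.png",np.hstack([i1,i2])[:,:,::-1])
E
```

```text
clock: 6.53
tcp_pos: [0.555, -0.1523, 0.1071]
ee_rot: [2.006, 2.108, 0.321]
wrist_force: [-0.1, -0.5, -2.2]
opening: 0.0132
finger_force: 78.9
tip box mm [-53.   -2.8  84.4] lid [ 37.5  -2.8 113.1] tilt 0.3064 yawerr 0.0002 roll -0.0045 grip 78.9 M [ 0.01  0.31 -0.  ]
rot [0.0064 0.0046 0.0002] shift [ 0.003  -0.0157  0.0401] | tcp [ 0.555  -0.1523  0.1071] F [-0.1 -0.5 -2.2] open 0.0132 t 6.53
```

View pics/app.png

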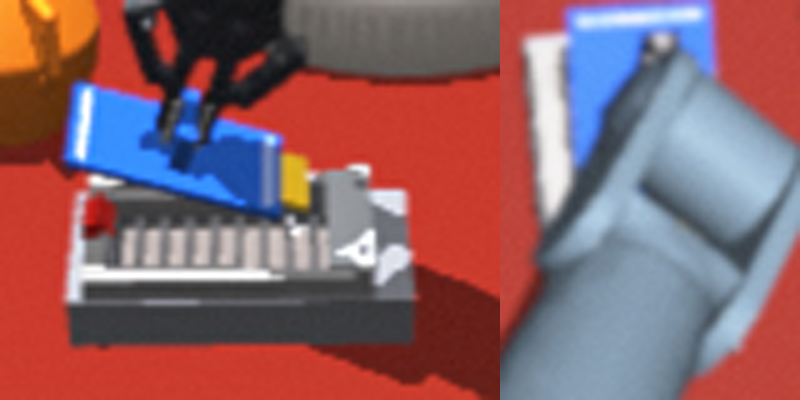

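Side view shows the tongue (px ~(249,146)) just inside the lip (px ~(260,150)) with the lid over the frame. I'll settle, then lower.

```bash
python3 -m creep '0 0 0 0 0 0 0;0 0 0 0 0 0 0'
python3 - <<'E'
from h import *
tip(); go(-.056,0,.055,.3);go(-.056,0,.042,.3)
E
```

```text
clock: 6.8
tcp_pos: [0.5539, -0.1521, 0.1055]
ee_rot: [2.008, 2.109, 0.32]
wrist_force: [0.4, -0.7, -3.8]
opening: 0.0125
finger_force: 78.9
tip box mm [-54.2  -2.5  83.1] lid [ 36.4  -2.6 111.6] tilt 0.3042 yawerr -0.0008 roll -0.0031 grip 78.9 M [ 0.04  0.31 -0.03]
rot [ 0.0042  0.0035 -0.0008] shift [ 0.0027 -0.0101  0.0267] | tcp [ 0.5539 -0.1521  0.1055] F [ 0.4 -0.7 -3.8] open 0.0125 t 6.8
rot [ 0.0042  0.0035 -0.0008] shift [ 0.0027 -0.014   0.0391] | tcp [ 0.5539 -0.1521  0.1055] F [ 0.4 -0.7 -3.8] open 0.0125 t 6.8
```

```bash
python3 -m creep '0.004 0.003 0 0.0027 -0.003 0.007 0;0.004 0.003 0 0.0027 -0.006 0.014 0;0.004 0.003 0 0.0027 -0.008 0.021 0;0.004 0.003 0 0.0027 -0.01 0.027 0;0.004 0.003 0 0.0027 -0.012 0.032 0;0.004 0.003 0 0.0027 -0.013 0.036 0;0.004 0.003 0 0.0027 -0.014 0.039 0;0.004 0.003 0 0.0027 -0.014 0.039 0;0.004 0.003 0 0.0027 -0.014 0.039 0'
python3 - <<'E'
from h import *
tip(); go(-.056,0,.042,.3);go(-.08,0,.042,.3)
E
```

```text
clock: 7.55
tcp_pos: [0.5514, -0.1492, 0.0628]
ee_rot: [2.013, 2.115, 0.319]
wrist_force: [-0.3, -0.2, -2.3]
opening: 0.0128
finger_force: 79.1
tip box mm [-56.7   0.5  40.9] lid [34.1  0.4 68.8] tilt 0.2983 yawerr -0.0012 roll 0.001 grip 79.1 M [0.01 0.3  0.03]
rot [-0.0017 -0.0007 -0.0012] shift [-0.0004  0.001  -0.0011] | tcp [ 0.5514 -0.1492  0.0628] F [-0.3 -0.2 -2.3] open 0.0128 t 7.55
rot [-0.0017 -0.0007 -0.0012] shift [-0.0004 -0.022  -0.0081] | tcp [ 0.5514 -0.1492  0.0628] F [-0.3 -0.2 -2.3] open 0.0128 t 7.55
```

```bash
python3 -m creep '0 0 0 0 -0.005 -0.0015 0;0 0 0 0 -0.01 -0.003 0;0 0 0 0 -0.014 -0.0045 0;0 0 0 0 -0.018 -0.0055 0;0 0 0 0 -0.019 -0.006 0;0 0 0 0 -0.019 -0.006 0'
python3 - <<'E'
from h import *
tip(); go(-.078,0,.042,.3)
E
```

```text
clock: 8.05
tcp_pos: [0.5311, -0.1502, 0.0631]
ee_rot: [2.013, 2.114, 0.319]
wrist_force: [-0.4, -0.6, -3.5]
opening: 0.0122
finger_force: 78.9
tip box mm [-77.    0.5  41.2] lid [13.8  0.4 69.1] tilt 0.2985 yawerr -0.0015 roll 0.0009 grip 78.9 M [0.   0.26 0.  ]
rot [-0.0015 -0.0005 -0.0015] shift [-0.0004 -0.0007 -0.0012] | tcp [ 0.5311 -0.1502  0.0631] F [-0.4 -0.6 -3.5] open 0.0122 t 8.05
```

```bash
python3 -m creep '0 0 0 0 -0.001 -0.0003 0;0 0 0 0 -0.002 -0.0006 0;0 0 0 0 -0.003 -0.0009 0;0 0 0 0 -0.004 -0.0012 0;0 0 0 0 -0.004 -0.0012 0' |grep -E 'tcp|wrist'
python3 -m creep '0 0 0 0 -0.001 -0.0003 0;0 0 0 0 -0.002 -0.0006 0;0 0 0 0 -0.003 -0.0009 0;0 0 0 0 -0.003 -0.0009 0'|grep -E 'tcp|wrist'
python3 - <<'E'
from h import *
tip()
E
```

```text
tcp_pos: [0.5271, -0.1503, 0.0629]
wrist_force: [-0.5, -0.1, -3.1]
tcp_pos: [0.524, -0.1505, 0.0629]
wrist_force: [0.7, 0.3, -3.5]
tip box mm [-84.2   0.6  41. ] lid [ 6.7  0.5 68.9] tilt 0.2982 yawerr -0.0013 roll 0.0011 grip 78.9 M [-0.03  0.33 -0.01]
```

```bash
for i in 1; do python3 -m creep '0 0 0 0 -0.0005 -0.00015 0;0 0 0 0 -0.001 -0.0003 0;0 0 0 0 -0.001 -0.0003 0'|grep -E 'tcp|wrist'; done
```

```text
tcp_pos: [0.5236, -0.1507, 0.0633]
wrist_force: [2.3, 0.4, -3.9]
```

```bash
python3 -m creep '0 0 0 0 -0.0005 -0.00015 0;0 0 0 0 -0.001 -0.0003 0;0 0 0 0 -0.001 -0.0003 0'|grep -E 'tcp|wrist'
```

```text
tcp_pos: [0.5233, -0.1508, 0.0637]
wrist_force: [6.0, 1.4, -4.4]
```

```bash
python3 -m creep '0 0 0 0 -0.0005 -0.00015 0;0 0 0 0 -0.001 -0.0003 0;0 0 0 0 -0.001 -0.0003 0'|grep -E 'tcp|wrist'
```

```text
tcp_pos: [0.523, -0.151, 0.0642]
wrist_force: [8.0, 2.6, -5.1]
```

```bash
python3 -m creep '0 0 0 0 0.001 0.0003 0;0 0 0 0 0.001 0.0003 0' | grep -E 'tcp|wrist'
python3 - <<'E'
from h import *
tip();
E
```

```text
tcp_pos: [0.5233, -0.1508, 0.0637]
wrist_force: [5.5, 1.2, -4.3]
tip box mm [-84.8   0.4  41.5] lid [ 6.   0.2 69.7] tilt 0.3012 yawerr -0.0018 roll 0.0004 grip 78.7 M [ 0.28 -0.85  0.09]
```

Stop felt at tip x ≈ −84.5 mm (offset ≈ +11.5 mm), pushing at ~5 N. Next I swing down in stages about the tip.

Run:
```python
from h import *
go(-.0848,0.000,.0425,.26);go(-.0848,0.000,.0435,.2)
```

```text
rot [ 0.0412  0.     -0.0017] shift [-0.0002 -0.0001  0.0029] | tcp [ 0.5233 -0.1508  0.0637] F [ 5.5  1.2 -4.3] open 0.0122 t 9.72
rot [ 0.1012 -0.     -0.0017] shift [-0.0002 -0.0006  0.0076] | tcp [ 0.5233 -0.1508  0.0637] F [ 5.5  1.2 -4.3] open 0.0122 t 9.72
```

```bash
python3 -m creep '0.014 0 0 0 0 0.001 0;0.028 0 0 0 0 0.002 0;0.041 0 0 0 0 0.003 0;0.041 0 0 0 0 0.003 0' | grep -E 'tcp|wrist'
python3 - <<'E'
from h import *
tip(); go(-.0848,0.000,.0435,.2);go(-.0848,0.000,.0455,.14)
E
```

```text
tcp_pos: [0.5241, -0.1508, 0.0606]
wrist_force: [3.7, 1.1, -5.2]
tip box mm [-84.8   0.3  42.3] lid [ 7.   0.2 66.6] tilt 0.2591 yawerr -0.001 roll 0.0002 grip 78.9 M [ 0.19 -0.64 -0.03]
rot [ 0.0591  0.     -0.001 ] shift [-0.0002 -0.0002  0.0044] | tcp [ 0.5241 -0.1508  0.0606] F [ 3.7  1.1 -5.2] open 0.0125 t 10.05
rot [ 0.1191 -0.     -0.001 ] shift [-0.0002 -0.0005  0.0081] | tcp [ 0.5241 -0.1508  0.0606] F [ 3.7  1.1 -5.2] open 0.0125 t 10.05
```

```bash
python3 -m creep '0.02 0 0 0 0 0.0015 0;0.04 0 0 0 -0.0001 0.003 0;0.06 0 0 0 -0.0003 0.0044 0;0.06 0 0 0 -0.0003 0.0044 0' | grep -E 'tcp|wrist'
python3 - <<'E'
from h import *
tip(); go(-.0848,0.000,.0455,.14)
E
```

```text
tcp_pos: [0.5248, -0.1508, 0.0561]
wrist_force: [4.8, -0.1, -3.5]
tip box mm [-85.1   0.2  43.5] lid [ 8.1  0.1 62.2] tilt 0.1982 yawerr -0.0008 roll 0.0001 grip 79.0 M [ 0.16 -0.65  0.05]
rot [ 0.0582  0.     -0.0008] shift [-0.0001  0.0001  0.0036] | tcp [ 0.5248 -0.1508  0.0561] F [ 4.8 -0.1 -3.5] open 0.0127 t 10.38
```

```bash
python3 -m creep '0.02 0 0 0 -0.0001 0.0012 0;0.04 0 0 0 -0.0001 0.0024 0;0.06 0 0 0 -0.0001 0.0036 0;0.06 0 0 0 -0.0001 0.0036 0' | grep -E 'tcp|wrist'
python3 - <<'E'
from h import *
tip(); go(-.085,0.000,.0475,.09);go(-.085,0.000,.05,.03)
E
```

```text
tcp_pos: [0.5252, -0.1508, 0.0524]
wrist_force: [4.2, 1.0, -3.7]
tip box mm [-85.3   0.2  45.6] lid [ 8.8  0.1 58.6] tilt 0.1377 yawerr -0.0007 roll 0.0002 grip 79.1 M [ 0.16 -0.67  0.08]
rot [ 0.0477 -0.0001 -0.0007] shift [-0.0001  0.0001  0.0026] | tcp [ 0.5252 -0.1508  0.0524] F [ 4.2  1.  -3.7] open 0.0124 t 10.72
rot [ 1.077e-01 -1.000e-04 -7.000e-04] shift [-0.0001 -0.0004  0.0058] | tcp [ 0.5252 -0.1508  0.0524] F [ 4.2  1.  -3.7] open 0.0124 t 10.72
```

```bash
python3 -m creep '0.02 0 0 0 0 0.001 0;0.04 0 0 0 -0.0001 0.0022 0;0.06 0 0 0 -0.0002 0.0034 0;0.08 0 0 0 -0.0003 0.0045 0;0.08 0 0 0 -0.0003 0.0045 0' | grep -E 'tcp|wrist'
python3 - <<'E'
from h import *
tip(); go(-.085,0.000,.05,.0)
E
```

```text
tcp_pos: [0.5252, -0.1509, 0.0486]
wrist_force: [-1.7, 0.5, 4.3]
tip box mm [-85.5   0.   49.5] lid [ 9.4  0.  54.8] tilt 0.0562 yawerr -0.0003 roll 0.0003 grip 80.2 M [ 0.16 -0.07  0.06]
rot [ 0.0562 -0.0003 -0.0003] shift [-0.      0.      0.0048] | tcp [ 0.5252 -0.1509  0.0486] F [-1.7  0.5  4.3] open 0.0126 t 11.13
```

```bash
python3 -m creep '0.02 0 0 0 0 0.0016 0;0.04 0 0 0 0 0.0032 0;0.06 0 0 0 0 0.0048 0;0.06 0 0 0 0 0.0048 0;0.06 0 0 0 0 0.0048 0' | grep -E 'tcp|wrist'
python3 - <<'E'
from h import *
tip(); go(-.085,0.000,.05,.0)
E
```

```text
tcp_pos: [0.525, -0.1509, 0.0438]
wrist_force: [-3.5, 0.4, 9.0]
tip box mm [-85.4   0.1  50.5] lid [ 9.6  0.1 50. ] tilt -0.0046 yawerr -0.0003 roll 0.0004 grip 80.9 M [0.07 0.26 0.13]
rot [-0.0046 -0.0004 -0.0003] shift [-0.0001  0.0005  0.    ] | tcp [ 0.525  -0.1509  0.0438] F [-3.5  0.4  9. ] open 0.0124 t 11.55
```

```bash
python3 -m creep '0.005 0 0 0 0 0.001 0;0.01 0 0 0 0 0.002 0;0.015 0 0 0 0 0.003 0;0.015 0 0 0 0 0.003 0' | grep -E 'tcp|wrist'
python3 - <<'E'
from h import *
tip()
a=snap("side");b=snap("top")
for s,c in((a,(210,153)),(b,(309,150))):
    im=s["pixels"].astype(int);m=((im[:,:,0]>200)&(im[:,:,1]<70)&(im[:,:,2]<70)); yy,xx=np.nonzero(m); k=np.hypot(xx-c[0],yy-c[1])<10; print("catch",k.sum(),xx[k].mean(),yy[k].mean())
i1=cv2.resize(a["pixels"][110:190,190:290],(500,400),interpolation=cv2.INTER_CUBIC);i2=cv2.resize(b["pixels"][140:220,285:345],(300,400),interpolation=cv2.INTER_CUBIC)
cv2.imwrite("pics/home.png",np.hstack([i1,i2])[:,:,::-1])
E
```

```text
tcp_pos: [0.5247, -0.1509, 0.0438]
wrist_force: [-19.1, 5.1, 32.9]
tip box mm [-85.7   0.   52.1] lid [ 9.3  0.  50. ] tilt -0.0222 yawerr -0.0002 roll 0.0012 grip 84.7 M [0.78 1.82 0.08]
catch 56 205.14285714285714 151.83928571428572
catch 0 nan nan<stdin>:5: RuntimeWarning: Mean of empty slice.
  ret = ret.dtype.type(ret / rcount)
```

View pics/home.png

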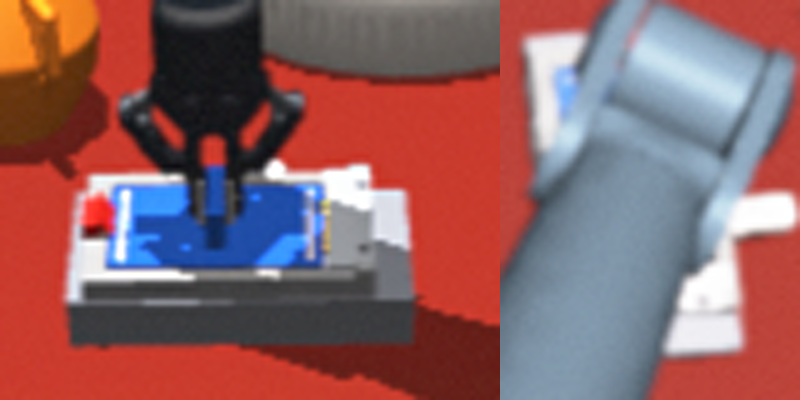

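The lid lies level in the frame (side crop), the red catch at px ~(209.5,153) is where it was when free, and force jumped on bottoming. I'll relieve the press, then release and retreat.

```bash
python3 -m creep '-0.008 0 0 0 0 -0.0015 0;-0.016 0 0 0 0.0005 -0.003 0;-0.018 0 0 0 0.0008 -0.0045 0;-0.018 0 0 0 0.0008 -0.005 0;-0.018 0 0 0 0.0008 -0.005 0' | grep -E 'tcp|wrist'
python3 - <<'E'
from h import *
tip()
E
```

```text
tcp_pos: [0.525, -0.15, 0.044]
wrist_force: [-0.5, -0.6, -1.4]
tip box mm [-85.5   1.   50.4] lid [ 9.5  0.9 50.2] tilt -0.0021 yawerr -0.001 roll 0.002 grip 79.4 M [-0.    0.04 -0.02]
```

```bash
python3 -m creep '0 0 0 0 0 0 0.03;0 0 0 0 0 0 0.045;0 0 0 0 0 0 0.045;0 0 0 0 0 0 0.045;0 0 0 0 0 -0.01 0.045;0 0 0 0 0 -0.03 0.045;0 0 0 0 0 -0.06 0.045;0 0 0 0 0 -0.1 0.045;0 0 0 0 0 -0.14 0.045;0 0 0 0 0 -0.16 0.045;0 0 0 0 0 -0.16 0.045' | grep -E 'tcp|wrist|open'
python3 -m creep '0 0 0 0.04 -0.02 0 0.045;0 0 0 0.08 -0.04 0 0.045;0 0 0 0.12 -0.06 0 0.045;0 0 0 0.16 -0.08 0 0.045;0 0 0 0.2 -0.1 0 0.045;0 0 0 0.24 -0.1 0 0.045;0 0 0 0.28 -0.1 0 0.045;0 0 0 0.28 -0.1 0 0.045;0 0 0 0.28 -0.1 0 0.045' | grep -E 'tcp|wrist'
python3 - <<'E'
from m import *
a=snap("side");b=snap("top")
B=((100,120,60),(130,255,255))
for n,s,c in(("side",a,(238,157)),("top",b,(312,175))):
    m,cc,na=blob(s,*B,c,40)
    v,u=np.nonzero(cv2.erode(m,np.ones((3,3))));P=depthpts(s,np.c_[u,v]);k=P[:,2]<.068;P=P[k]
    co=np.linalg.lstsq(np.c_[P[:,:2]-P[:,:2].mean(0),np.ones(len(P))],P[:,2],rcond=None)[0]
    print(n,na,"centre box",boxc(onz(s,cc,.056)[0]).round(4),"plane slope,z",co.round(4))
i1=cv2.resize(a["pixels"][125:190,195:285],(540,390),interpolation=cv2.INTER_CUBIC);i2=cv2.resize(b["pixels"][140:205,285:325],(240,390),interpolation=cv2.INTER_CUBIC)
cv2.imwrite("pics/end.png",np.hstack([i1,i2])[:,:,::-1])
E
```

```text
tcp_pos: [0.5292, -0.1522, 0.2127]
wrist_force: [0.4, 0.2, 0.2]
opening: 0.0449
tcp_pos: [0.4109, 0.1265, 0.2049]
wrist_force: [-0.6, -0.5, 0.2]
side 614 centre box [0.0126 0.0044 0.056 ] plane slope,z [-0.004  0.017  0.055]
top 838 centre box [0.0065 0.0009 0.056 ] plane slope,z [-0.0037  0.0082  0.0563]
```

View pics/end.png

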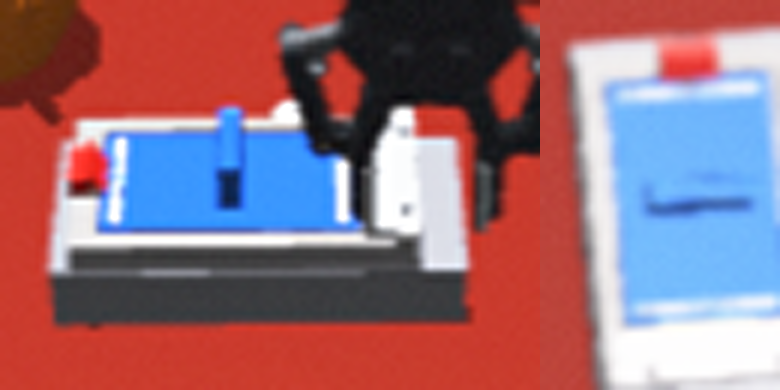

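Run:
```python
from h import *
a=snap("side");b=snap("top")
o1=cv2.cvtColor(cv2.resize(cv2.imread("pics/side0.png"),(512,384),interpolation=cv2.INTER_AREA),cv2.COLOR_BGR2RGB);o2=cv2.cvtColor(cv2.resize(cv2.imread("pics/top0.png"),(512,384),interpolation=cv2.INTER_AREA),cv2.COLOR_BGR2RGB)
red=lambda im:im[:,:,0].astype(int)-im[:,:,1]
print("side rows 150-155, cols 203-216 R-G");
for n,im in(("old",o1),("new",a["pixels"])): print(n,red(im)[150:156,203:217].mean(0).round().astype(int))
print("top cols 306-311, rows 144-158")
for n,im in(("old",o2),("new",b["pixels"])): print(n,red(im)[144:159,307:311].mean(1).round().astype(int))
tipx=[project(s,boxpt(x,0,z))for s in(a,b) for x,z in((.0825,.058),(.0725+.02,.058))];print(np.round(tipx,1).tolist())
```

```text
side rows 150-155, cols 203-216 R-G
old [137  88  48  95 162 182 181 180 182 139  50   2  -2   2]
new [141  94  43  90 170 184 182 180 187 132 -18 -26 -18 -70]
top cols 306-311, rows 144-158
old [119 100  98 116 138 159 172 172 155 108  42   6   3   2   2]
new [117  97  96 118 139 161 172 172 146  59  -6 -22 -41 -62 -71]
[[[212.1, 153.8]], [[209.3, 153.8]], [[309.5, 152.5]], [[309.2, 149.8]]]
```

Catch edges are the same as in its free state in both views, so it has sprung out over the lid. Handing in.

```bash
python3 -c "
from plant import finish_job; print(finish_job())"
```

```text
the job is handed in; nothing more can be done
None
```

The blue lid is back on the filter box: tongue pushed to the stop, lid level on the rails, catch sprung out over it and the gripper clear. I've handed the job in; no verdict came back.

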